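Complete the reagent row and fold the backing panel upright

TASK

Get the colour-reading stand ready: first stand the red-capped and the blue-capped bottle on the two empty yellow discs of the stand, upright and centred, one each side of the green-capped bottle (either way round), so that the three make a neat row. Then fold the stand's white hinged panel up until it stands vertical behind them, and leave it there. Do not knock any bottle over, leave the green-capped bottle on its disc, and do not disturb the photometer or the mug.

Things in the scene. Friction and masses are not known exactly. Their poses are not given: they have to be found in the camera images.
- stand: colour-reading stand, fixed to the bench: a blue slab 250 mm (its x) by 150 mm (its y) by 20 mm high. Origin: centre of its underside, on the bench; its x runs along the row of discs, its y points to the hinged edge, z up. Three yellow discs 52 mm across are printed flush on its top, 65 mm apart along x at y = -20 mm. The white panel is hinged along its +y edge.
- disc_near (a point): centre of the yellow disc at the stand's -x end, on the stand's top (20 mm above the bench); empty at the start
- disc_mid (a point): centre of the middle yellow disc, on the stand's top; the green-capped bottle stands here at the start
- disc_far (a point): centre of the yellow disc at the stand's +x end, on the stand's top; empty at the start
- hinge (a point): midpoint of the panel's hinge line, which runs along the stand's x at stand y = +70 mm, z = 26 mm; its axes are those of the stand
- panel (a joint): angle in rad of the white backing panel: 0 = folded out flat, level, away from the discs (towards the stand's +y); 1.571 = vertical; more = leaning over the discs, to a stop at 2.4. Starts at 0.65 to 1.05, leaning outward. Stiff hinge (about 0.35 N m of friction): the panel stays where it is left and takes 2 to 5 N at the free edge to move.
- panel_edge (a point): midpoint of the panel's free edge (black strip), mid-thickness, 140 mm from the hinge line. The panel is 220 mm along the hinge, 6 mm thick (the hinge line lies mid-thickness), 250 g. Its y points from hinge to free edge, x along the hinge, z out of the face that looks to the discs once the panel is up
- bottle_red: reagent bottle, white, round, 105 mm tall, 100 g or so: straight body 38 mm in diameter up to 74 mm, shoulder, then a red cap 23 mm wide (83 to 105 mm) and a red band low on the body. Origin: centre of its underside, z up along the bottle. Starts standing on the bench to the right of the stand (world -y).
- bottle_blue: reagent bottle, white, round, 105 mm tall, 100 g or so: straight body 38 mm in diameter up to 74 mm, shoulder, then a blue cap 23 mm wide (83 to 105 mm) and a blue band low on the body. Origin: centre of its underside, z up along the bottle. Starts standing on the bench to the right of the stand (world -y).
- bottle_green: reagent bottle, white, round, 105 mm tall, 100 g or so: straight body 38 mm in diameter up to 74 mm, shoulder, then a green cap 23 mm wide (83 to 105 mm) and a green band low on the body. Origin: centre of its underside, z up along the bottle. Starts on the middle disc and stays there.
- photometer: bystander: white handset lying on the bench to the right, 185 mm along its y, 56 mm wide, 32 mm high; origin under its middle
- mug: bystander: blue mug, 80 mm across, 90 mm tall, handle to its +y; origin: centre of its underside
Not all that is in view belongs to the job. Leave any orange or pink look-alike of the bottle_red alone.

How it is judged:
By the outcome, as a careful person would: the job done as asked, in the order asked, and still so for the second after the job is handed in, with the robot touching nothing.
It also fails if it takes over 66 s, if anything falls off the work surface, if the arm or the gripper's body presses on something with over 40 N, if the wrist force passes 120 N, or if a joint passes its speed limit or range.

ROBOT

A 7-joint arm with a two-finger parallel gripper is mounted at the origin on the work surface. World frame = base frame: x ahead of the robot, y to its left, z up, the work surface at z = 0. Lengths are in m, angles in rad, forces in N, time in s.
With the tool pointing down it reaches from about 0.4 to 0.9 m from the base axis. Payload 5.6 kg.
Tool frame: the origin (TCP) lies midway between the tips of the shut fingers; the grasp point (between the pads) lies 19 mm behind it; z points along the fingers, y is the line along which they close (so a half turn about z gives the same grasp; the last joint's range is limited). The gripper opens to 92 mm and grips with 3 to 60 N. Pads are 20 mm wide; open, the fingers measure 128 mm over their backs; the gripper's body (75 mm by 189 mm) begins 69 mm behind the grasp point.
Start: joints at [1.278, 0.468, -0.012, 1.603, 0.006, 1.071, -0.056], TCP at [0.161, -0.63, 0.215] pointing down, gripper open.
Joint ranges: [-2.53, 2.53], [-0.31, 2.02], [-1.57, 1.55], [0.28, 2.44], [-1.29, 4.43], [0.15, 1.84], [-2.92, 2.92]. Speed limits (rad/s): [2.57, 2.57, 3.14, 3.14, 3.14, 3.14, 3.14].

INTERFACE

Orientations are given as a 3x3 rotation matrix whose columns are the frame's x, y, z axes.
In Python, from station import env, effector, solver, viewer, workorder, search_frame, tip_of gives the robot as it stands. Calls block until the motion is done:
- env.reach(position, orientation): joint-space move of the TCP to a pose.
- env.movel(position, frame=None, rate=0.15): straight line of the TCP; frame=None keeps the orientation; rate is the mean speed in m/s.
- env.goto_joints(angles): joint-space move.
- effector.release() and effector.grasp(squeeze=None): open the fingers fully, or close them until they stop; squeeze is the grip in N (None keeps the last).
- env.pause(seconds).
- solver.inverse_kinematics(position, orientation): joint angles nearest the present ones, or None.
- env.sense(): the state.
- viewer.read_camera(name): name is "scene" or "top" or "wrist"; returns (picture, depth): 420x560x3 uint8, red, green, blue; 420x560 float32, m along the optical axis (not along the pixel's ray), 0 where there is no reading.
- viewer.camera_info(name): a dict with "intrinsics" (3x3 intrinsics, pixels), "dist_coeffs" ([k1, k2, p1, p2, k3] as OpenCV has them; the pictures are not rectified), "eye" and "rotation" of the camera in the world; the wrist camera has in their place "T_tool_cam" (4x4, takes a point from camera to tool coordinates, whose origin is the TCP and whose axes are the flange's). Camera axes: x right, y up, looking along -z (the intrinsics and any distortion apply to the point x, -y, -z); pixel columns grow to the right and rows downward; lengths in m; the calibration is good to about 2 mm. A picture is of the moment at which its call begins: read the wrist's pose just before it. camera_info takes no time and is no camera call.
A pose or a line that the arm cannot do raises env.PlanningError and nothing moves.
- workorder.finish_job(): hands the job in; it is judged then, once.
Trained networks look in the newest picture that a camera, given by its name, has taken for a name from the list of things; names that differ only in an ending like _2 or _b are one class to them, and where a whole thing is asked for, a point or a joint stands for the part that bears it (a point fixed in the world has none). Each returns a list of dicts, best first, with "score" (0 to 1); they miss things now and then, are a little off and sometimes report something else, mostly with a low value. They report only what shows in the picture. A call takes as long as a camera call. They do not tell look-alikes from the thing itself.
- search_frame(camera, name): "at" ([x, y, z] in m, in world coordinates, good to about 4 mm: the middle of the surface that is visible of it).
- tip_of(camera, name): "at" ([x, y, z] in m, in world coordinates, good to about 4 mm: a listed point, or the origin of a listed thing).
The state is a dict: "t": time; "joint_positions": joint angles; "joint_velocities": joint speeds; "tau": joint torques, N m; "ee_pos": TCP position; "tcp_rot": TCP orientation; "wrist_force": force on the tool from outside, world axes, zero at the start; "moment": the same for the moment, N m; "gripper_width": finger opening in m; "grasp_force": force on a finger pad.
Only numpy, scipy, OpenCV 4.12 (cv2) and the standard library are available. Lean on these libraries where they do the work, as an engineer would, in place of code of your own. Each camera call takes 0.05 s, during which the arm holds its last target. There are 200 camera calls.

## Working session

There is one attempt and no reset: what is moved stays moved. The work goes in short steps, each a Python script; the robot and the scene stay as the last script left them, time stands still between calls to the robot, and variables do not carry over. Pictures are saved under pics/ and viewed, at most 10 in all, crops included, and the job is handed in when it is done.

```bash
ls; mkdir -p pics; cat > h.py <<'E'
import numpy as np, cv2
from station import env, effector, solver, viewer, workorder, search_frame, tip_of
def snap(cam,fn):
    s=env.sense(); p,d=viewer.read_camera(cam)
    cv2.imwrite('pics/'+fn,p[:,:,::-1]); np.savez('pics/'+fn[:-4]+'.npz',p=p,d=d,ee=s['ee_pos'],R=s['tcp_rot']); return p,d,s
def campose(cam,s=None):
    i=viewer.camera_info(cam)
    if cam=='wrist':
        T=np.eye(4);T[:3,:3]=s['tcp_rot'];T[:3,3]=s['ee_pos'];T=T@np.array(i['T_tool_cam']);return i,T[:3,:3],T[:3,3]
    return i,np.array(i['rotation']),np.array(i['eye'])
def cloud(cam,d,s=None):
    i,R,e=campose(cam,s); h,w=d.shape
    u,v=np.meshgrid(np.arange(w,dtype=np.float64),np.arange(h,dtype=np.float64))
    n=cv2.undistortPoints(np.stack([u.ravel(),v.ravel()],1)[:,None],np.array(i['intrinsics'],float),np.array(i['dist_coeffs'],float))[:,0]
    z=d.ravel(); c=np.stack([n[:,0]*z,-n[:,1]*z,-z],1)
    return (c@R.T+e).reshape(h,w,3)
def proj(cam,P,s=None):
    i,R,e=campose(cam,s); c=(np.atleast_2d(P)-e)@R; c=c*[1,-1,-1]
    return cv2.projectPoints(c,np.zeros(3),np.zeros(3),np.array(i['intrinsics'],float),np.array(i['dist_coeffs'],float))[0][:,0]
E
python3 - <<'E'
from h import *
print(env.sense())
for c in ['scene','top']:
    p,d,s=snap(c,c+'0.png')
    i,R,e=campose(c); print(c,e,R[:,2])
    for n in ['stand','disc_near','disc_mid','disc_far','hinge','panel_edge','bottle_red','bottle_blue','bottle_green','photometer','mug']:
        r=tip_of(c,n)
        for k in r[:4]: print(n,np.round(k['at'],3),round(k['score'],2),proj(c,k['at']).round()[0])
E
```

```text
pics
{'t': 0.0, 'joint_positions': array([ 1.27801962,  0.46838567, -0.01159374,  1.60360942,  0.00599074,
        1.07139721, -0.05631368]), 'joint_velocities': array([-0.00074659, -0.00179446, -0.00116868,  0.00202005,  0.00042277,
        0.00059493, -0.00132414]), 'tau': array([-1.54573809e-04, -5.20571923e+01, -1.23185173e-02, -2.43752646e+01,
       -5.65195922e-02,  1.71125669e-02,  1.14699660e-04]), 'ee_pos': array([ 0.16045791, -0.6292861 ,  0.21364071]), 'tcp_rot': array([[ 9.68989918e-01,  2.47099645e-01, -5.50938373e-04],
       [ 2.47100230e-01, -9.68988475e-01,  1.67700309e-03],
       [-1.19466064e-04, -1.76113609e-03, -9.99998442e-01]]), 'wrist_force': array([ 0.22449019, -1.17140206,  0.11300631]), 'moment': array([-0.03876556, -0.01122863,  0.0069038 ]), 'grasp_force': 0.0, 'gripper_width': 0.09185791536194626}
scene [1.15758996 0.25422608 0.78676147] [0.63230256 0.27938762 0.72258981]
stand [0.572 0.116 0.003] 0.69 [326. 251.]
disc_near [0.509 0.101 0.02 ] 0.91 [329. 227.]
disc_near [ 0.652 -0.162 -0.   ] 0.39 [212. 240.]
disc_mid [0.572 0.097 0.019] 0.91 [319. 244
[... 778 characters left out ...]
.27 [192. 202.]
disc_far [0.635 0.091 0.02 ] 0.63 [227. 182.]
disc_far [0.506 0.098 0.019] 0.53 [223. 229.]
hinge [0.578 0.184 0.026] 0.84 [192. 202.]
panel_edge [0.587 0.268 0.138] 0.78 [150. 191.]
bottle_red [ 0.682 -0.253 -0.002] 0.75 [349. 170.]
bottle_red [ 0.75  -0.16  -0.002] 0.74 [317. 145.]
bottle_red [ 0.654 -0.164  0.002] 0.67 [318. 178.]
bottle_red [ 0.722 -0.092  0.   ] 0.58 [293. 154.]
bottle_blue [ 0.528 -0.266 -0.001] 0.7 [354. 223.]
bottle_green [0.571 0.092 0.018] 0.64 [225. 205.]
photometer [ 0.656 -0.163  0.001] 0.71 [318. 178.]
photometer [ 0.57  -0.404  0.001] 0.65 [403. 210.]
photometer [ 0.574  0.116 -0.003] 0.61 [218. 205.]
mug [ 0.364 -0.301 -0.002] 0.95 [367. 283.]
```

View pics/scene0.png

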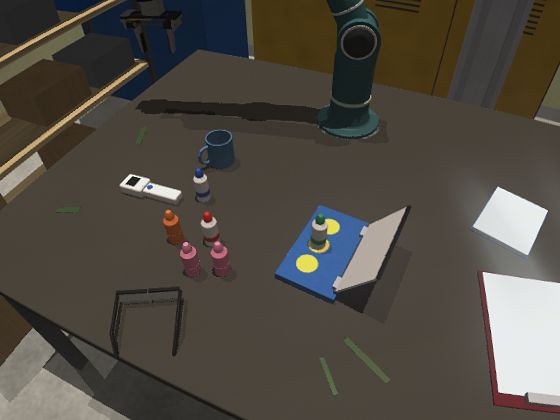

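```bash
python3 - <<'E'
import cv2,numpy as np
a=cv2.imread('pics/scene0.png')[150:300,140:280]; b=cv2.imread('pics/top0.png')[110:290,130:410]
a=cv2.resize(a,None,fx=2.8,fy=2.8,interpolation=cv2.INTER_CUBIC)
b=cv2.resize(b,None,fx=1.4,fy=1.4,interpolation=cv2.INTER_CUBIC)
o=np.zeros((420,392*2+4,3),np.uint8); o[:a.shape[0],:392]=a; o[:b.shape[0],396:396+392]=b[:, :392]
cv2.imwrite('pics/crop1.png',o)
E
```

```text
(no output)
```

View pics/crop1.png

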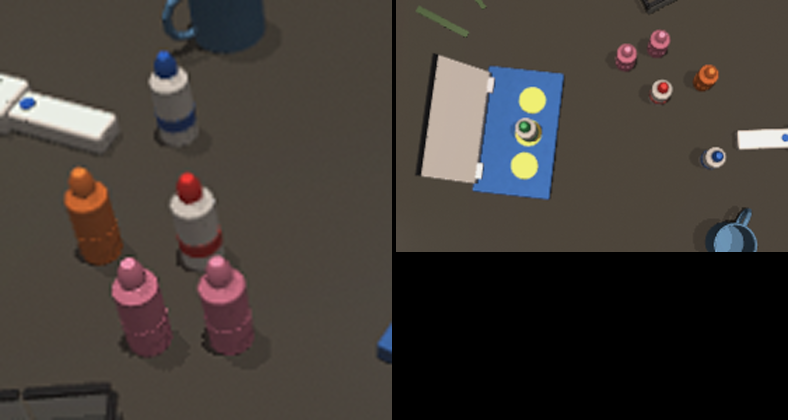

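Candidates in the scene picture are orange (174,228), pink (190,258), pink (220,258), and white-bodied with a red cap and band (210,230). The last one fits bottle_red, since its body is white and its cap truly red, and the crop confirms it. World position is about (0.653, -0.164). bottle_blue is at (202,187), and the stand with the panel leaning outward is around (330,250). Next I'll refine these positions with depth.

```bash
cat >> h.py <<'E'
def fitcyl(P,z0,z1,c,r0,rad=0.04):
    from scipy.optimize import least_squares
    q=P.reshape(-1,3); m=(q[:,2]>z0)&(q[:,2]<z1)&(np.hypot(*(q[:,:2]-c).T)<rad); q=q[m]
    if len(q)<8: return None,len(q)
    f=least_squares(lambda x:np.hypot(*(q[:,:2]-x).T)-r0,np.array(c,float),loss='soft_l1',f_scale=.002); return f.x,len(q)
def yellow(p,C):
    hsv=cv2.cvtColor(p,cv2.COLOR_RGB2HSV); m=((hsv[...,0]>22)&(hsv[...,0]<35)&(hsv[...,1]>120)&(hsv[...,2]>110)).astype(np.uint8)
    n,l,st,ce=cv2.connectedComponentsWithStats(m); out=[]
    for k in range(1,n):
        if st[k,4]>40:
            q=C[l==k]; q=q[(abs(q[:,2]-.02)<.012)]
            if len(q)>30: out.append((q[:,:2].min(0)/2+q[:,:2].max(0)/2,np.ptp(q[:,:2],axis=0),np.median(q[:,2]),len(q)))
    return out
def plane(C,hinge,sx):
    # panel points: local coords about the hinge point
    q=C.reshape(-1,3)-hinge; sy=np.array([-sx[1],sx[0],0]); a=q@sx; b=q@sy; z=q[:,2]
    m=(abs(a)<.1)&(np.hypot(b,z)>.05)&(np.hypot(b,z)<.13)&(z>.025)&(b>-.03)
    b,z=b[m],z[m]; r=np.arctan2(z,b); med=np.median(r); k=abs(r-med)<.15
    v=np.linalg.svd(np.c_[b[k]-b[k].mean(),z[k]-z[k].mean()],full_matrices=False)[2][0]
    return med,np.arctan2(v[1],v[0])%np.pi,k.sum()
E
python3 - <<'E'
from h import *
for c in ['scene','top']:
    f=np.load(f'pics/{c}0.npz'); C=cloud(c,f['d'])
    for y in yellow(f['p'],C): print(c,'Y',*[np.round(v,4) for v in y])
    for n,p,z in [('red',(.653,-.164),0),('blue',(.524,-.268),0),('green',(.571,.094),.02)]:
        print(c,n,'body',*fitcyl(C,z+.02,z+.07,p,.019),'cap',*fitcyl(C,z+.085,z+.1,p,.0115,.025))
    print('panel',plane(C,np.array([.58,.184,.026]),np.array([.994,-.1,0])))
E
```

```text
scene Y [0.5089 0.1058] [0.0481 0.0392] 0.0216 149
scene Y [0.5766 0.0951] [0.0449 0.0488] 0.0214 72
scene Y [0.6381 0.0893] [0.0508 0.0488] 0.0214 296
scene red body [ 0.65314973 -0.16054834] 213 cap [ 0.65174526 -0.16083884] 56
scene blue body [ 0.52600822 -0.26267778] 186 cap [ 0.52666835 -0.2628812 ] 49
scene green body [0.57214454 0.09191155] 218 cap [0.5711386  0.09110598] 59
panel (np.float64(0.974582078919594), np.float64(0.9463081182649251), np.int64(1311))
top Y [0.6368 0.0904] [0.0483 0.0451] 0.0202 242
top Y [0.5583 0.096 ] [0.0188 0.0442] 0.0208 43
top Y [0.5077 0.1015] [0.0443 0.047 ] 0.0203 247
top red body [ 0.65496124 -0.15898865] 56 cap [ 0.6557284 -0.1593324] 35
top blue body [ 0.52781478 -0.26095824] 54 cap [ 0.52908706 -0.2627719 ] 32
top green body [0.57343016 0.09501682] 40 cap [0.57416293 0.09298087] 37
panel (np.float64(0.9620797781334172), np.float64(0.9369435639378634), np.int64(1900))
```

```bash
cat >> h.py <<'E'
def Rdown(th):
    y=np.array([np.cos(th),np.sin(th),0]); z=np.array([0,0,-1.]); return np.c_[np.cross(y,z),y,z]
def bestR(p,th):
    q0=np.array(env.sense()['joint_positions']); o=[]
    for k in (0,np.pi):
        q=solver.inverse_kinematics(np.array(p),Rdown(th+k))
        if q is not None: o.append((abs(np.array(q)-q0).max(),k,np.round(q,2)))
    print(o); return Rdown(th+min(o,key=lambda t:t[0])[1])
E
python3 - <<'E'
from h import *
print(np.round(viewer.camera_info('wrist')['T_tool_cam'],3))
p=[.654,-.160,.25]
R=bestR(p,np.radians(147)); env.reach(p,R)
pic,d,s=snap('wrist','w1.png'); print(s['t'],s['ee_pos'])
C=cloud('wrist',d,s); print(proj('wrist',[[.654,-.16,.1],[.527,-.262,.1]],s))
print('body',*fitcyl(C,.02,.07,(.654,-.16),.019),'cap',*fitcyl(C,.085,.1,(.654,-.16),.0115,.025), 'top',*[np.median(C[(C[...,2]>.102)&(np.hypot(C[...,0]-.654,C[...,1]+.16)<.02)],axis=0)])
E
```

```text
[[-0.     0.965  0.264  0.074]
 [ 1.     0.     0.     0.001]
 [ 0.     0.264 -0.965 -0.171]
 [ 0.     0.     0.     1.   ]]
[(np.float64(2.2226798505967933), 0, array([ 0.92,  0.89, -1.33,  1.45,  0.86,  1.46,  2.17])), (np.float64(0.7531636371007996), 3.141592653589793, array([ 0.52,  0.53, -0.49,  1.48,  0.26,  1.2 , -0.58]))]
3.625 [ 0.65355761 -0.16176708  0.24982496]
[[283.07593038 190.75612829]
 [233.45130354 339.85126742]]
body [ 0.65235815 -0.16290136] 249 cap [ 0.65156285 -0.16391831] 222 top [ 0.66359304 -0.14825701  0.35620407]
```

View pics/w1.png

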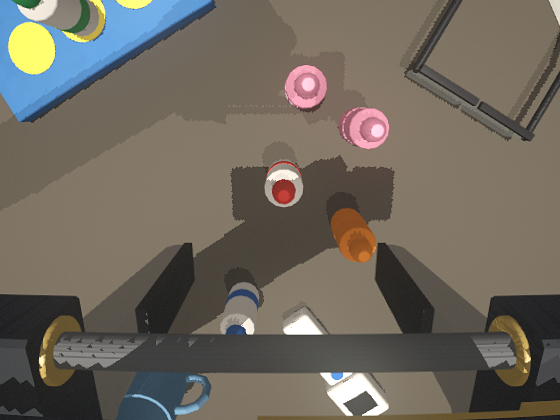

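The wrist picture shows the red bottle at (285,183), clear of pinks (305,88), (363,128) and orange (354,235). The position agrees with the fixed cameras to 3 mm. I'll pick it.

```bash
cat >> h.py <<'E'
def held(s,d,fr=.018):
    # axis of held bottle relative to the TCP, tool frame
    C=cloud('wrist',d,s); q=(C.reshape(-1,3)-s['ee_pos'])@s['tcp_rot']
    return q
E
python3 - <<'E'
from h import *
s=env.sense(); R=s['tcp_rot']; R=Rdown(np.arctan2(R[1,1],R[0,1]))
c=np.array([.653,-.162])
env.movel([*c,.12],R,rate=.25); env.movel([*c,.036],R,rate=.12)
s=env.sense(); print(s['ee_pos'],s['wrist_force'])
effector.grasp(15); s=env.sense(); print(s['gripper_width'],s['grasp_force'],s['t'])
env.movel([*c,.2],R,rate=.2)
f=[.637,.090]; th=np.arctan2(.0898-.103,.637-.508)+np.pi/2
p=[*f,.25]
R2=bestR(p,th); env.reach(p,R2)
pic,d,s=snap('wrist','w2.png'); print(s['t'],s['ee_pos'],s['gripper_width'])
C=cloud('wrist',d,s)
for y in yellow(pic,C): print('Y',*[np.round(v,4) for v in y])
print('green',*fitcyl(C,.04,.09,(.573,.093),.019),'cap',*fitcyl(C,.105,.12,(.573,.093),.0115,.025))
q=held(s,d); m=(abs(q[:,0])<.03)&(abs(q[:,1])<.03)&(q[:,2]>-.05)&(q[:,2]<.04); print(m.sum(), np.percentile(q[m],[0,5,50,95,100],axis=0).round(4))
E
```

```text
[ 0.65374583 -0.16198083  0.03681863] [-0.02520029 -0.00683571 -0.05988808]
0.03753321489070235 14.991209677245934 6.05
[(np.float64(1.4663453427948454), 0, array([ 0.45,  0.63, -0.98,  1.54,  0.54,  1.26,  0.87])), (np.float64(1.3842294864432043), 3.141592653589793, array([ 0.04,  0.45, -0.31,  1.57,  0.15,  1.15, -1.98]))]
8.2667 [0.63691292 0.08890176 0.24906451] 0.037546154196589944
Y [0.6363 0.087 ] [0.051  0.0511] 0.0213 1594
green None 0 cap None 0
9917 [[-0.0121 -0.03   -0.05  ]
 [-0.002  -0.0251 -0.0474]
 [ 0.0108  0.0002 -0.0365]
 [ 0.019   0.0252  0.0135]
 [ 0.02    0.03    0.034 ]]
```

View pics/w2.png

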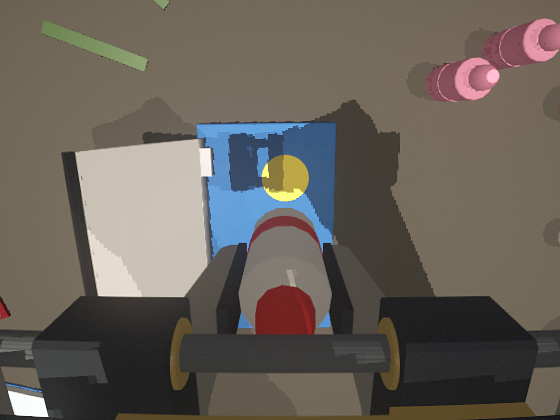

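```bash
cat >> h.py <<'E'
def axisfit(q,z0,z1,r):
    from scipy.optimize import least_squares
    m=(abs(q[:,1])<r*.85)&(q[:,0]>.003)&(q[:,0]<.03)&(q[:,2]>z0)&(q[:,2]<z1); k=q[m]
    f=least_squares(lambda x:np.hypot(k[:,0]-x[0],k[:,1]-x[1])-r,[0,0],loss='soft_l1',f_scale=.001)
    return f.x.round(4),m.sum()
E
python3 - <<'E'
from h import *
f=np.load('pics/w2.npz'); s=dict(ee_pos=f['ee'],tcp_rot=f['R'])
q=held(s,f['d'])
for z0,z1 in [(-.03,-.015),(-.015,0),(0,.015),(.015,.03)]: print(z0,axisfit(q,z0,z1,.019))
print(f['R'].round(3), (np.array([.6363,.087,.02])-f['ee'])@f['R'])
m=(abs(q[:,1])<.02)&(abs(q[:,0])<.02)&(q[:,2]<.05); print(q[m,2].max())
E
```

```text
-0.03 (array([0.0001, 0.0012]), np.int64(815))
-0.015 (array([0.0001, 0.0011]), np.int64(725))
0 (array([0.0006, 0.001 ]), np.int64(503))
0.015 (array([0.0001, 0.001 ]), np.int64(345))
[[ 0.995 -0.102 -0.001]
 [-0.102 -0.995 -0.001]
 [-0.001  0.001 -1.   ]] [-1.25855960e-04  1.74140349e-03  2.29066568e-01]
0.034001272716364786
```

```bash
cat >> h.py <<'E'
def place(des,R,zt):
    des=np.array(des)
    env.movel([*des,zt+.04],R,rate=.2); env.pause(.15)
    s=env.sense(); e=np.array([*des,zt+.04])-s['ee_pos']; print('err',e.round(4))
    cmd=np.array([*des,zt])+np.r_[e[:2],0]
    env.movel(cmd,R,rate=.06); env.pause(.15)
    s=env.sense(); print('at',s['ee_pos'].round(4),s['wrist_force'].round(2))
    effector.release(); env.movel([*cmd[:2],zt+.1],R,rate=.2)
E
python3 - <<'E'
from h import *
s=env.sense(); R=s['tcp_rot']; R=Rdown(np.arctan2(R[1,1],R[0,1]))
place([.6365,.0882],R,.0565)
c=np.array([.5275,-.263]); s=env.sense()
p=[*c,.25]; R2=bestR(p,0.0); env.movel([.637,.088,.25],R,rate=.3); env.reach(p,R2)
pic,d,s=snap('wrist','w3.png'); C=cloud('wrist',d,s); print(s['t'],s['ee_pos'])
print(*fitcyl(C,.02,.07,c,.019),'cap',*fitcyl(C,.085,.1,c,.0115,.025))
p,d,s=snap('scene','s3.png'); C=cloud('scene',d); print('red placed',fitcyl(C,.04,.09,(.637,.089),.019),fitcyl(C,.105,.12,(.637,.089),.0115,.025))
p,d,s=snap('top','t3.png'); C=cloud('top',d); print('red placed',fitcyl(C,.04,.09,(.637,.089),.019),fitcyl(C,.105,.12,(.637,.089),.0115,.025))
E
```

```text
err [-0.0011 -0.0002 -0.0017]
at [0.6354 0.088  0.0563] [-0.29 -0.8  -0.96]
[(np.float64(2.2039985362549466), 0, array([ 0.87,  0.41, -0.61,  1.69,  0.25,  1.13,  0.19])), (np.float64(0.7065926510913316), 3.141592653589793, array([ 0.36,  0.33,  0.06,  1.72, -0.02,  1.09, -2.72]))]
13.7417 [ 0.52822475 -0.26134576  0.24947328]
[ 0.52548012 -0.26417008] 238 cap [ 0.52527745 -0.26285022] 222
red placed (array([0.6367296 , 0.08756771]), 225) (array([0.6350567 , 0.08736395]), 60)
red placed (array([0.6379343 , 0.08824386]), 52) (array([0.63896907, 0.08975031]), 36)
```

View pics/s3.png

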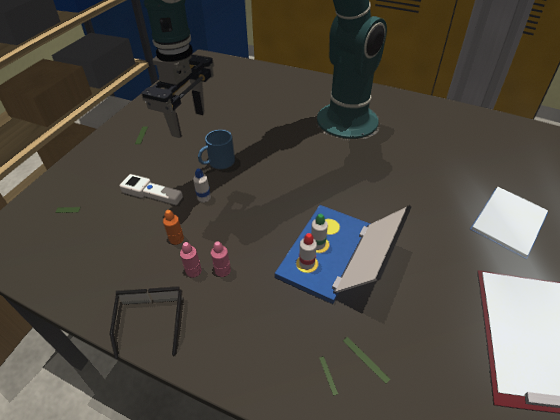

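Red stands on its disc (308,262 in the scene picture) with the green bottle undisturbed. Blue is next.

```bash
python3 - <<'E'
from h import *
s=env.sense(); R=s['tcp_rot']; R=Rdown(np.arctan2(R[1,1],R[0,1])); print(s['ee_pos'])
c=np.array([.5268,-.2628])
env.movel([*c,.12],R,rate=.25); env.movel([*c,.036],R,rate=.12)
s=env.sense(); z0=s['ee_pos'][2]; print(s['ee_pos'],s['wrist_force'])
effector.grasp(15); s=env.sense(); print(s['gripper_width'],s['grasp_force'],s['t'])
env.movel([*c,.22],R,rate=.2)
f=[.5072,.1014]; th=np.arctan2(-.1018,.9948)+np.pi/2
p=[*f,.25]
R2=bestR(p,th); env.reach(p,R2); env.pause(.2)
pic,d,s=snap('wrist','w4.png'); print(s['t'],s['ee_pos'],s['gripper_width'])
C=cloud('wrist',d,s)
Y=yellow(pic,C)
for y in Y: print('Y',*[np.round(v,4) for v in y], 'tool',((np.r_[y[0],.02]-s['ee_pos'])@s['tcp_rot']).round(4))
q=held(s,d)
for a,b in [(-.03,-.015),(-.015,0),(0,.015)]: print(a,axisfit(q,a,b,.019))
E
```

```text
[ 0.52824051 -0.26154897  0.24972666]
[ 0.52746105 -0.26315157  0.03679031] [-0.47987451  0.40209541  0.09081002]
0.03738939978522171 14.979231711477041 16.2667
[(np.float64(3.4183413588680622), 0, array([ 0.72,  0.55, -1.3 ,  1.83,  0.57,  1.21,  0.7 ])), (np.float64(0.6862578480677577), 3.141592653589793, array([ 0.07,  0.24, -0.39,  1.87,  0.1 ,  1.06, -2.03]))]
18.9 [0.50747051 0.10029103 0.24977115] 0.03718394704657785
Y [0.6336 0.1038] [0.0316 0.0173] 0.021 157 tool [ 0.1252 -0.0167  0.2297]
Y [0.6276 0.0709] [0.0297 0.0175] 0.0211 121 tool [0.1226 0.0166 0.2297]
Y [0.571  0.1072] [0.0462 0.0227] 0.0212 212 tool [ 0.0625 -0.0136  0.2297]
Y [0.5833 0.0777] [0.0185 0.0194] 0.0211 48 tool [0.0778 0.0145 0.2297]
Y [0.507  0.0991] [0.0505 0.0506] 0.0213 1655 tool [-0.0003  0.0012  0.2298]
-0.03 (array([0.0004, 0.0012]), np.int64(838))
-0.015 (array([0.0004, 0.0013]), np.int64(709))
0 (array([0.0009, 0.0013]), np.int64(496))
```

```bash
python3 - <<'E'
from h import *
s=env.sense(); R=s['tcp_rot']; R=Rdown(np.arctan2(R[1,1],R[0,1]))
place([.5068,.1004],R,.0565)
env.movel([.507,.1,.25],R,rate=.3)
th=np.arctan2(-.1,.995); sx=np.array([.995,-.1,0]); sy=np.array([.1,.995,0])
mid=np.array([.5717,.0943,0]); hin=mid+.09*sy+[0,0,.026]; print('hinge',hin)
p,d,s=snap('top','t5.png'); C=cloud('top',d); print(s['t'])
for n,c in [('blue',(.507,.1)),('green',(.572,.093)),('red',(.636,.088))]: print(n,fitcyl(C,.04,.09,c,.019),fitcyl(C,.105,.12,c,.0115,.025))
print(plane(C,hin,sx))
for k in ('hinge','panel_edge'): print(k,[(np.round(r['at'],3),round(r['score'],2)) for r in tip_of('top',k)[:2]])
# feasibility of push poses
for r in (.19,.15,.13,.09):
  for z in (.10,.25):
    P=mid+.09*sy+(r)*sy; P[2]=z
    for t in (0,np.pi):
        q=solver.inverse_kinematics(P,Rdown(th+t)); print(r,z,t,None if q is None else np.round(q,2))
E
```

```text
err [-0.001  -0.0002 -0.0013]
at [0.5059 0.1003 0.0564] [ 0.88  0.01 -0.78]
hinge [0.5807  0.18385 0.026  ]
23.0
blue (array([0.50812851, 0.10058583]), 14) (None, 6)
green (array([0.57361231, 0.09528368]), 9) (array([0.57472877, 0.09344016]), 30)
red (array([0.63793396, 0.08837905]), 54) (array([0.63909127, 0.08851455]), 37)
(np.float64(0.9552845637331059), np.float64(0.9334416469589577), np.int64(428))
hinge []
panel_edge []
0.19 0.1 0 [-0.21  0.78 -0.62  1.5   0.5   1.03 -1.05]
0.19 0.1 3.141592653589793 [ 0.09  1.16 -1.34  1.48  1.13  1.4   1.75]
0.19 0.25 0 [-0.18  0.64 -0.68  1.38  0.41  1.27 -0.98]
0.19 0.25 3.141592653589793 [ 0.08  0.94 -1.33  1.36  0.9   1.51  1.86]
0.15 0.1 0 [-0.15  0.74 -0.62  1.57  0.48  0.99 -1.01]
0.15 0.1 3.141592653589793 [ 0.17  1.13 -1.34  1.55  1.12  1.37  1.77]
0.15 0.25 0 [-0.12  0.6  -0.68  1.44  0.38  1.24 -0.93]
0.15 0.25 3.141592653589793 [ 0.16  0.9  -1.33  1.42  0.87  1.47  1.9 ]
0.13 0.1 0 [-0.12  0.72 -0.61  1.6   0.48  0.97 -0.99]
0.13 0.1 3.141592653589793 [ 0.21  1.12 -1.34  1.58  1.11  1.36  1.78]
0.13 0.25 0 [-0.09  0.57 -0.67  1.47  0.37  1.22 -0.91]
0.13 0.25 3.141592653589793 [ 0.2   0.88 -1.33  1.46  0.86  1.46  1.92]
0.09 0.1 0 [-0.06  0.69 -0.61  1.66  0.47  0.95 -0.94]
0.09 0.1 3.141592653589793 [ 0.29  1.09 -1.34  1.63  1.1   1.33  1.81]
0.09 0.25 0 [-0.02  0.53 -0.67  1.53  0.34  1.2  -0.85]
0.09 0.25 3.141592653589793 [ 0.28  0.85 -1.33  1.51  0.83  1.43  1.96]
```

```bash
cat >> h.py <<'E'
sx=np.array([.995,-.1,0]); sy=np.array([.1,.995,0]); hin=np.array([.5807,.18385,.026]); Rp=Rdown(np.arctan2(-.1,.995))
def pt(r,z): p=hin+r*sy; p[2]=z; return p
def panel(cam,n,wide=True):
    p,d,s=snap(cam,n); C=cloud(cam,d); print(cam,s['t'],plane(C,hin,sx)); return C
E
python3 - <<'E'
from h import *
effector.grasp(10); env.reach(pt(.17,.25),Rp); env.movel(pt(.16,.105),Rp,rate=.2); env.pause(.1)
s=env.sense(); print(s['t'],s['ee_pos'],pt(.16,.105),s['gripper_width'],s['wrist_force'])
for r in (.12,.08,.05,.035,.025):
    env.movel(pt(r,.105),Rp,rate=.06); s=env.sense(); print(r,s['wrist_force'].round(2),((s['ee_pos']-hin)@sy).round(4))
panel('scene','s6.png'); panel('top','t6.png')
E
```

```text
26.5167 [0.59762291 0.34384182 0.10701215] [0.5967  0.34305 0.105  ] 0.0004112672032558504 [ 0.3252669   0.31576092 -0.10576655]
0.12 [-0.28 -0.15  0.11] 0.1203
0.08 [0.59 6.2  6.2 ] 0.083
0.05 [-0.05  1.69  1.28] 0.0494
0.035 [-0.06  0.37  0.22] 0.0336
0.025 [ 1.08 -0.49 -0.13] 0.0238
scene 29.5167 (np.float64(1.455233000102443), np.float64(1.4986807801649613), np.int64(108))
top 29.5667 (np.float64(1.5169421588433027), np.float64(1.4988082819452966), np.int64(247))
```

View pics/s6.png

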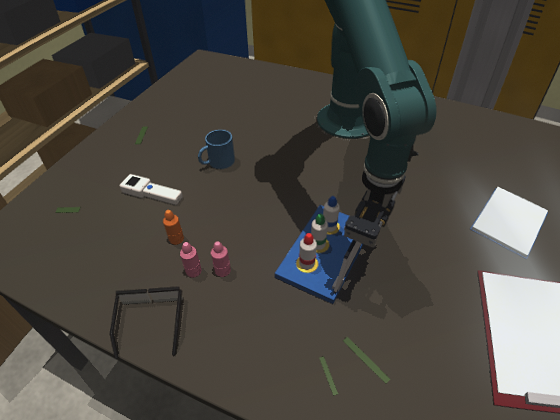

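Row of three bottles at (308,250), (320,232), (332,213), and the panel is nearly up at about 1.50 rad. One more small push.

```bash
python3 - <<'E'
from h import *
env.movel(pt(.0145,.105),Rp,rate=.03); env.pause(.2); s=env.sense(); print(s['wrist_force'].round(2),((s['ee_pos']-hin)@sy).round(4))
env.movel(pt(.12,.105),Rp,rate=.15); env.movel(pt(.2,.3),Rp,rate=.3)
C=panel('scene','s7.png'); C2=panel('top','t7.png')
for C in (C,C2):
  q=C.reshape(-1,3)-hin; a=q@sx; b=q@sy; z=q[:,2]
  for lo in (.03,.06,.09,.115):
    m=(abs(a)<.1)&(abs(b)<.03)&(z>lo)&(z<lo+.02); print(lo,m.sum(),np.percentile(b[m],[10,50,90]).round(4) if m.any() else '')
  for n,c in [('blue',(.507,.1)),('green',(.572,.093)),('red',(.636,.088))]: print(n,fitcyl(C,.04,.09,c,.019),fitcyl(C,.105,.12,c,.0115,.025))
E
```

```text
[ 0.29  0.07 -0.66] 0.0141
scene 32.0167 (np.float64(1.532835149739216), np.float64(1.5726791146153922), np.int64(449))
top 32.0667 (np.float64(1.5914230969629677), np.float64(1.56829066234912), np.int64(521))
0.03 99 [0.0028 0.0035 0.0043]
0.06 108 [0.0028 0.0035 0.0042]
0.09 113 [0.0027 0.0034 0.0042]
0.115 110 [0.0028 0.0035 0.0041]
blue (array([0.50713704, 0.09965699]), 180) (array([0.50604199, 0.09914202]), 55)
green (array([0.57223593, 0.09182842]), 186) (array([0.57110761, 0.0915504 ]), 56)
red (array([0.63675668, 0.08757613]), 220) (array([0.63512425, 0.08702219]), 55)
0.03 117 [-0.0027 -0.002  -0.0013]
0.06 126 [-0.0027 -0.0019 -0.0012]
0.09 136 [-0.0027 -0.002  -0.0013]
0.115 134 [-0.0026 -0.0018 -0.0011]
blue (array([0.50824603, 0.10034882]), 34) (array([0.50961746, 0.10168609]), 35)
green (array([0.57338667, 0.09507093]), 42) (array([0.57470779, 0.09423504]), 35)
red (array([0.63798477, 0.08830477]), 54) (array([0.63893328, 0.08870236]), 36)
```

View pics/s7.png

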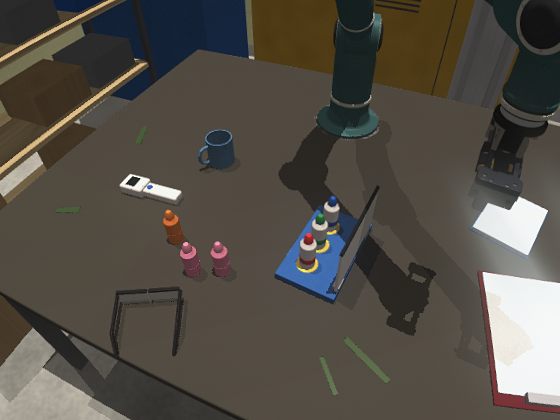

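The picture shows the panel vertical (about 1.57 rad) behind a neat upright row at (308,250), (320,230), (332,212). The mug and photometer haven't moved, and the gripper is clear. Handing in.

```bash
python3 -c "
from h import *
print(workorder.finish_job())"
```

```text
the job is handed in; nothing more can be done
None
```

The job is handed in at about 32 s: red and blue stand upright on the far and near discs, placed to about 1 mm, beside the green bottle. The panel is vertical at about 1.57 rad, and the mug and photometer were not touched.

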